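# Lengthen a telescopic stand leg by one hole

### The arm

A 6-joint arm with a two-finger parallel gripper is mounted at the origin on the work surface; the furniture and walls round the work are solid. World frame = base frame: x ahead of the robot, y to its left, z up, the work surface at z = 0. Lengths are in mm, angles in rad, forces in N, time in s.
With the tool pointing down it reaches from about 350 to 875 mm from the base axis. Payload 4.2 kg.
Tool frame: the origin (TCP) lies at the very end of the fingers, on their centre line; the grasp point (between the pads) lies 19 mm behind it; z points along the fingers, y is the line along which they close (so a half turn about z gives the same grasp; the last joint's range is limited). The gripper opens to 87 mm and grips with 3 to 60 N. Pads are 19 mm wide; open, the fingers measure 117 mm over their backs; the gripper's body (75 mm by 190 mm) begins 51 mm behind the grasp point.
Start: joints at [1.58, 0.385, 0.008, 0, -1.194, -0.259], TCP at [154.475, 605.588, 222.55] pointing down, gripper open.
Joint ranges: [-3.14, 3.14], [-1.21, 2.06], [-1.07, 1.41], [-3.16, 2.05], [-2.99, -0.16], [-3.1, 3.1]. Speed limits (rad/s): [2.79, 2.79, 3.14, 3.14, 3.14, 3.14].

### API

Orientations are given as a unit quaternion [x, y, z, w].
In Python, from station import manip gives the robot as it stands.
- The arm moves only by the tool drive_tool, never from a script. Its argument "motion" is a list of rows, each a list of 4 numbers: the shift along the tool's x, y, z in m, then the turn about the tool's z in rad. A call has 1 to 10 rows; each row is the pose to reach, as a shift and turn from the pose commanded when the call began, along the tool's axes at that moment; what a row does not reach only later rows make up. A row lasts 1/12 s, in which the tool goes at most 41.7 mm and 7.16 degrees, less where a joint would pass 70% of its speed; a pose out of reach is approached as far as the arm can. A call with a gripper value outside its range is refused whole. "hand" is the closure in counts, from 0 (fully open) to 255 (shut), set as the call begins (left out, the last holds). The fingers move at their own pace and stop on an object; the grip force is fixed at half the most. Time passes only in rows, so rows that repeat a pose let the fingers close. It gives the time, the measured TCP pose, the force, the opening and the grip force at its end, in the units of the state.
- manip.sense(): the state, without advancing time (a new reading comes with each control period).
- manip.grab_frame(name): name is "side" or "top" or "wrist"; returns the picture (420x560x3 uint8, red, green, blue); there is no depth.
- manip.calibration(name): a dict with "K" (3x3 intrinsics, pixels), "R" (3x3) and "t" (3): a world point X has camera coordinates R X + t; the wrist camera has in their place "hand_eye" (4x4, takes a point from camera to tool coordinates, whose origin is the TCP and whose axes are the flange's). Camera axes: x right, y down, z forward; pixel columns grow to the right and rows downward; lengths in mm; the calibration is good to about 2 mm. A picture is of the moment at which its call begins: read the wrist's pose just before it. calibration takes no time and is no camera call.
- manip.close_job(): hands the job in; it is judged then, once.
Trained networks look in the newest picture that a camera, given by its name, has taken for a name from the list of things; names that differ only in an ending like _2 or _b are one class to them, and where a whole thing is asked for, a point or a joint stands for the part that bears it (a point fixed in the world has none). Each returns a list of dicts, best first, with "p" (0 to 1); they miss things now and then, are a little off and sometimes report something else, mostly with a low value. They report only what shows in the picture. A call takes as long as a camera call.
- manip.outline_of(camera, thing): "mask" (420x560 bool, what is visible of it) and "position" ([row, column] as shares, 0 to 1, of the picture: columns of its width, rows of its height, amid what is visible of it).
- manip.place_of(camera, thing): "position" ([row, column] as shares, 0 to 1, of the picture: columns of its width, rows of its height: a listed point, or the origin of a listed thing).
The state is a dict: "t": time; "qpos": joint angles; "dq": joint speeds; "joint_torque": joint torques, N m; "eef_pos": TCP position; "tcp_rot": TCP orientation; "wrist_force": force on the tool from outside, world axes, zero at the start; "wrist_torque": the same for the moment, N m; "opening": finger opening in mm; "gripper_force": force on a finger pad.
Only numpy, scipy, OpenCV 4.12 (cv2) and the standard library are available. Lean on these libraries where they do the work, as an engineer would, in place of code of your own. Each camera call takes 0.05 s, during which the arm holds its last target. There are 200 camera calls.

### The job

Lengthen the clamped telescopic stand leg by one hole: squeeze its brass snap button flush, draw the aluminium outer tube out, away from the black clamp, and stop by feel where the button springs fully out in the next hole, gently, without forcing the tube against the button. Then fold the red lock lever down flat on the tube, let go, and leave everything else on the bench where it is.

Things in the scene. Friction and masses are not known exactly. Their poses are not given: they have to be found in the camera images.
- stand_leg: Fixture, fixed to the bench: grey base plate 100x360x12 mm with two telescoping square tubes above it. Origin on the bench under the snap button; its y axis runs along the tubes, from the black clamp to the rubber foot; its -x side, with the button, faces the robot. Tube axis at x = 0, 58 mm above the bench; the outer tube is 30x30 mm (top at 73 mm, sides at x = -15 and +15 mm).
- clamp_top (a point): Centre of the top of the black clamp block (56x34 mm, 90 mm high) that holds the fixed inner steel tube, at y = -155 mm in the fixture.
- foot (a point): Centre of the end face of the rubber foot (46 mm across) on the outer tube, 145 mm from the first hole; moves with the tube. From first hole to collar, at 107 mm, the tube's sides are bare. Under the tube stands a black saddle on the plate at y = 82 to 98 mm of the fixture, 24 mm wide; its foot, 60x40 mm, is 18 mm high.
- button_tip (a point): Tip of the brass snap button's dome (10 mm across). The button is carried by the fixed inner tube at y = 0, z = 58 mm of the fixture and points to the fixture's -x; it never moves along the tube. Fully out, it stands 5 mm proud of the outer tube's face.
- first_hole (a point): Centre of the outer tube's first hole (12 mm long), on its outer -x face; moves with the tube. At the start the button stands in it. Towards the clamp, beginning 20 to 44 mm from it, a brass index plate (34 mm long, 22 mm high, up to 3 mm proud) is screwed on this face; the next hole is in this plate.
- outer_tube (a joint): How far the outer tube is drawn out, m: 0 at the start, growing to the fixture's +y. The next hole is 37 to 61 mm from the first; its exact place is not reported, it must be felt. Sliding takes about 5 N. At the next hole the button springs out and blocks the tube, with 1 mm of play either way. More than 15 N of the tube against the button spoils the holes.
- snap_button (a joint): How far the snap button is pressed in, m: 0 out, 0.005 flush, 0.007 under the tube wall. Spring 3 N at first, 5 N at flush. Pinching the tube over the button with about 20 N, one pad on the button, one on the opposite face, presses it flush and grips the tube; drawing then takes 10 to 25 N over the first 10 mm, while the button goes under the hole's edge, and after that the wall holds it in.
- lock_lever (a joint): Angle of the red lock lever, rad: 0 folded flat on the outer tube, growing as it rises; starts at 0.7 to 1.0. The arm, 52 mm long, 13 to 20 mm wide, 6 mm thick, reaches from its hinge towards the foot. It stays where it is left; about 1 N at its end move it. A straight push down on the raised end can stick: swing it over in an arc towards the foot. Flat, its top is about 83 mm above the bench.
- lever_hinge (a point): Middle of the lever's hinge, which lies across the outer tube: 52 mm from the first hole towards the foot, 21 mm above the tube axis; moves with the tube.
- lever_tip (a point): On the lever's upper face at its end paddle, 45 mm from the hinge; moves with the outer tube and the lever.
- tube_rack: Bystander, to be left alone: orange tube rack, 70x166x62 mm; origin at the centre of its underside.
- salt_jar: Bystander, to be left alone: white jar with a red lid, 64x64x98 mm; origin at the centre of its underside.
- flask: Bystander, to be left alone: conical glass flask, 65x65x101 mm; origin at the centre of its underside.
- timer: Bystander, to be left alone: small white timer lying on its back, 64x64x18 mm; origin at the centre of its underside.
- screwdriver: Bystander, to be left alone: blue-handled screwdriver lying on the bench, 27x187x25 mm; origin at the centre of its underside.
- label_tape: Bystander, to be left alone: roll of yellow tape lying flat, 72x72x19 mm; origin at the centre of its underside.
- beaker: Bystander, to be left alone: glass beaker, 54x54x67 mm; origin at the centre of its underside.

How it is judged:
By the outcome, as a careful person would: the job done as asked, in the order asked, and still so for the second after the job is handed in, with the robot touching nothing.
It also fails if it takes over 58 s, if anything falls off the work surface, if the arm or the gripper's body presses on something with over 40 N, if the wrist force passes 120 N, or if a joint passes its speed limit or range.

## Working session

There is one attempt and no reset: what is moved stays moved. The work goes in short steps, Python scripts to look and compute and a tool call to move; the robot and the scene stay as the last step left them, time stands still between calls to the robot, and variables do not carry over. Pictures are saved under pics/ and viewed, at most 10 in all, crops included, and the job is handed in when it is done.

Besides the shell and the picture viewer there is one more tool, called after "Emit:" by a JSON object that holds its "api" and its "payload", one argument or row to a line. drive_tool: Moves the arm, as the interface text tells. Its arguments: {"type":"object","properties":{"motion":{"type":"array","items":{"type":"array","items":{"type":"number"}}},"hand":{"type":"number"}},"required":["motion"]}

```bash
mkdir -p pics; cat > h.py <<'E'
import numpy as np, cv2, sys
from station import manip
from scipy.spatial.transform import Rotation as Ro
def ray(cam,pos,st=None):
    c=manip.calibration(cam);K=np.array(c["K"])
    p=np.array([pos[1]*560,pos[0]*420,1.]);d=np.linalg.solve(K,p)
    if cam=="wrist":
        H=np.array(c["hand_eye"]);st=st or manip.sense()
        R=Ro.from_quat(st["tcp_rot"]).as_matrix()
        o=R@H[:3,3]+np.array(st["eef_pos"]);d=R@H[:3,:3]@d
    else:
        R=np.array(c["R"]);t=np.array(c["t"]);o=-R.T@t;d=R.T@d
    return o,d/np.linalg.norm(d)
def atz(cam,pos,z,st=None):
    o,d=ray(cam,pos,st);return o+d*(z-o[2])/d[2]
def tri(rs):
    A=sum(np.eye(3)-np.outer(d,d) for o,d in rs);b=sum((np.eye(3)-np.outer(d,d))@o for o,d in rs)
    return np.linalg.solve(A,b)
E
python3 - <<'E'
from h import *
np.set_printoptions(precision=1,suppress=True)
s=manip.sense();print(s)
ims=[]
for c in("side","top","wrist"):
    im=manip.grab_frame(c);ims.append(im);cv2.imwrite(f"pics/{c}0.png",im[:,:,::-1])
names=dict(stand_leg=0,clamp_top=90,foot=58,button_tip=58,first_hole=58,lever_hinge=79,lever_tip=110)
for n,z in names.items():
    rs=[]
    for c in("side","top","wrist"):
        r=manip.place_of(c,n)[:1]
        for q in r:
            rs.append(ray(c,q["position"],s));print(n,c,round(q["p"],2),np.array(q["position"])*[420,560],atz(c,q["position"],z,s))
    if len(rs)>1:print("  tri",tri(rs))
cv2.imwrite("pics/all0.png",cv2.resize(np.vstack([np.hstack(ims[:2]),np.hstack([ims[2],ims[2]*0])]),(800,600))[:,:,::-1])
E
```

```text
{'t': 0.0, 'qpos': array([ 1.6,  0.4,  0. , -0. , -1.2, -0.3]), 'dq': array([ 0., -0.,  0., -0.,  0.,  0.]), 'joint_torque': array([ -0. , -39.1,  18.7,   4.2,   0. ,  -0. ]), 'eef_pos': array([154.4, 605. , 221.5]), 'tcp_rot': array([ 1. , -0.1, -0. ,  0. ]), 'wrist_force': array([-0. , -0.3,  0.4]), 'wrist_torque': array([ 0., -0.,  0.]), 'gripper_force': 0.0, 'opening': 86.99870343300061}
stand_leg side 0.95 [256.9 345.6] [ 490.4 -161.9    0. ]
stand_leg top 0.73 [257.8 358.5] [ 476.5 -176.     0. ]
  tri [ 475.8 -165.7   25.3]
clamp_top side 0.81 [239.1 407.7] [ 497.7 -314.8   90. ]
clamp_top top 0.97 [246.2 416.8] [ 500.  -327.3   90. ]
  tri [ 501.  -322.5   84.8]
foot side 0.57 [246.7 297. ] [483.2 -25.   58. ]
foot top 0.9 [260.9 304.6] [470.  -17.3  58. ]
  tri [469.2 -21.   80.7]
button_tip top 0.38 [259.5 361.4] [ 469.2 -177.2   58. ]
first_hole side 0.93 [249.2 351.9] [ 480.9 -171.8   58. ]
first_hole top 0.65 [257.3 360.2] [ 475.5 -174.1   58. ]
  tri [ 475.2 -171.7   67.3]
lever_hinge side 0.77 [241.3 333.4] [ 490.7 -121.    79. ]
lever_hinge top 0.92 [255.8 339.9] [ 480.5 -115.6   79. ]
  tri [ 479.7 -116.7   96.4]
lever_tip side 0.65 [237.5 324.7] [481.7 -95.5 110. ]
lever_tip top 0.59 [251.6 330. ] [491.4 -86.7 110. ]
  tri [492.  -92.2  94. ]
```

View pics/all0.png

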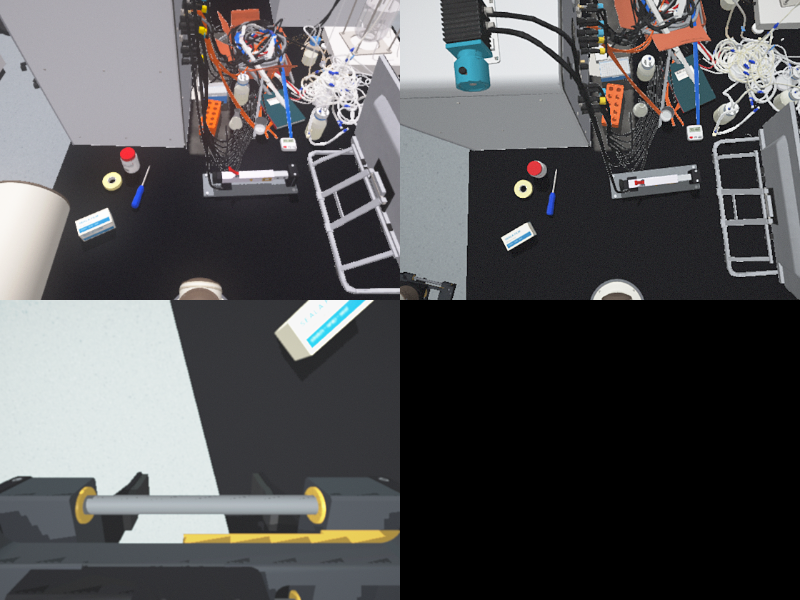

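The leg lies near x≈478, y≈-170, with the foot towards +y (side view scaled pixels: foot ~(208,184), clamp ~(292,175)). The red lever is at ~(232,171), and the clutter is behind it. Next I'll compute the approach.

```bash
cat >> h.py <<'E'
def delta(p,yaw_fix=None,st=None):
    st=st or manip.sense();R=Ro.from_quat(st["tcp_rot"]).as_matrix()
    d=R.T@(np.array(p)-st["eef_pos"])/1000
    out=list(d)
    if yaw_fix is not None:
        # tool y along fixture +-x
        f=np.array([np.cos(yaw_fix),np.sin(yaw_fix),0]);c=R.T@f;a=np.arctan2(-c[0],c[1])
        out+=[a,a-np.pi*np.sign(a)]
    return np.round(out,4)
E
python3 - <<'E'
from h import *
s=manip.sense();print(Ro.from_quat(s["tcp_rot"]).as_matrix().round(3))
print(delta([420,400,260],.1),delta([440,-150,260]))
E
```

```text
[[ 0.969 -0.247 -0.   ]
 [-0.247 -0.969  0.   ]
 [-0.    -0.    -1.   ]]
[ 0.3081  0.1336 -0.0374 -1.9206  1.221 ] [ 0.4634  0.6616 -0.0374]
```

Emit:
{"api": "drive_tool", "payload": {
  "motion": [
    [0.308,0.134,-0.037,0.6],
    [0.308,0.134,-0.037,0.6],
    [0.308,0.134,-0.037,0.6],
    [0.308,0.134,-0.037,0.6],
    [0.308,0.134,-0.037,0.6],
    [0.308,0.134,-0.037,1.22],
    [0.308,0.134,-0.037,1.22],
    [0.308,0.134,-0.037,1.22],
    [0.308,0.134,-0.037,1.22],
    [0.308,0.134,-0.037,1.22]
  ]
}}

```text
t: 2.03
eef_pos: [422.0, 397.7, 260.0]
tcp_rot: [0.738, -0.674, 0.0, -0.0]
wrist_force: [-0.8, 0.5, 0.2]
opening: 87.3
gripper_force: 0.0
```

```bash
python3 - <<'E'
from h import *
s=manip.sense();print(s["qpos"],s["t"],s["eef_pos"])
print(delta([430,-150,260],.1))
E
```

```text
[ 1.03503657e+00  2.83481822e-01 -4.60439227e-02  3.03052174e-04
 -1.24036905e+00 -9.44826383e-01] 2.0333 [422.03416766 397.67585045 260.0452412 ]
[ 5.4620e-01  4.1500e-02 -3.0000e-04  3.1319e+00 -9.7000e-03]
```

Emit:
{"api": "drive_tool", "payload": {
  "motion": [
    [0.546,0.041,0,0],
    [0.546,0.041,0,0],
    [0.546,0.041,0,0],
    [0.546,0.041,0,0],
    [0.546,0.041,0,0],
    [0.546,0.041,0,0],
    [0.546,0.041,0,0],
    [0.546,0.041,0,0],
    [0.546,0.041,0,0],
    [0.546,0.041,0,0]
  ]
}}

```text
t: 2.87
eef_pos: [430.1, -18.8, 260.1]
tcp_rot: [0.742, -0.67, 0.0, -0.001]
wrist_force: [0.9, 0.4, -0.4]
opening: 87.1
gripper_force: 0.0
```

Emit:
{"api": "drive_tool", "payload": {
  "motion": [
    [0.13,0.01,0,-0.01],
    [0.13,0.01,0,-0.01],
    [0.13,0.01,0,-0.01],
    [0.13,0.01,0,-0.01],
    [0.13,0.01,0,-0.01]
  ]
}}

```text
t: 3.28
eef_pos: [433.4, -149.5, 259.4]
tcp_rot: [0.744, -0.669, -0.0, 0.0]
wrist_force: [-0.4, -0.5, 0.3]
opening: 86.8
gripper_force: 0.0
```

```bash
cat > look.py <<'E'
from h import *
np.set_printoptions(precision=1,suppress=True)
tag=sys.argv[1];s=manip.sense();print(s["t"],s["eef_pos"],s["qpos"].round(2),s["opening"])
im=manip.grab_frame("wrist");cv2.imwrite(f"pics/w{tag}.png",im[:,:,::-1])
names=dict(clamp_top=90,foot=58,button_tip=58,first_hole=58,lever_hinge=79,lever_tip=110)
for n in sys.argv[2:] or names:
    for q in manip.place_of("wrist",n)[:1]:
        print(n,round(q["p"],2),np.array(q["position"])*[420,560],atz("wrist",q["position"],names[n],s))
E
python3 look.py 1
```

```text
3.2833 [ 433.4 -149.5  259.4] [ 0.   0.1 -0.3  0.  -1.2  0.1] 86.76329579369417
clamp_top 0.96 [ 20.7 229.3] [ 502.3 -322.2   90. ]
foot 0.67 [276.6 236. ] [480.9 -21.9  58. ]
button_tip 0.57 [102.   43.9] [ 719.8 -225.1   58. ]
first_hole 0.95 [173.3 249.5] [ 473.4 -167.1   58. ]
lever_hinge 0.66 [218.  235.8] [ 484.  -113.6   79. ]
lever_tip 0.79 [248.7 230.9] [483.3 -86.  110. ]
```

View pics/w1.png

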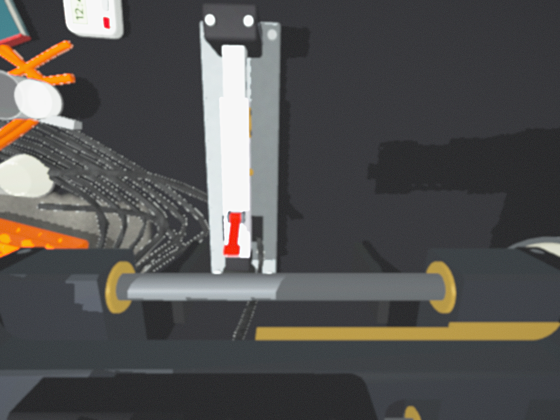

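The wrist picture shows the leg from the clamp at (230,20) to the foot at (236,265). The button is a brass spot at ~(251,172) and the index plate is at ~(250,123). The red lever runs from (236,215) to (232,252). The robot side is on the right. Next: yaw from the plate edges, and a line fit over the points.

```bash
python3 - <<'E'
from h import *
np.set_printoptions(precision=1,suppress=True)
P=lambda u,v,z:atz("wrist",[v/420,u/560],z)
for a,b in(((280,22),(275,272)),((201,22),(211,272))):
    A,B=P(*a,12),P(*b,12);print(A,B,np.arctan2(-(B-A)[0],(B-A)[1]))
for v in (60,150,190):  # tube bright pixel edges
    im=cv2.imread("pics/w1.png").astype(int);print(v,im[v,205:290].sum(1)//3)
E
```

```text
[ 456.8 -346.9   12. ] [425.9  -7.1  12. ] 0.09071345253849324
[ 553.8 -335.9   12. ] [524.9   4.3  12. ] 0.08480620383343006
60 [226 225 226 226 226 225 225 225 226 226 226 226 227 228 228 228 232 243
 247 247 247 247 247 247 247 247 247 247 247 247 247 247 247 247 247 247
 247 248 247 219 173 176 217 228 218 185 156 149 149 152 152 148 149 151
 149 150 148 149 151 151 152 151 153 151 152 151 151 149 149 149 148 149
 149 141 119  75  44  43  43  45  47  50  58  57  58]
150 [125 192 229 231 229 229 230 229 230 230 231 230 230 230 229 233 245 248
 247 247 247 247 247 247 247 247 247 247 247 247 247 247 247 247 247 247
 247 247 247 247 247 248 249 246 212 177 155 147 147 151 150 149 149 150
 151 151 151 150 150 149 150 151 151 151 151 151 149 149 151 151 150 146
 127  93  60  45  46  46  46  45  45  45  44  53  57]
190 [ 55  73 129 195 230 232 231 231 231 231 231 230 230 231 230 230 231 245
 248 247 247 247 247 247 247 247 247 247 247 247 247 247 247 247 247 247
 247 247 247 247 247 247 248 251 232 189 164 148 145 146 145 146 147 146
 147 148 148 149 148 150 149 148 151 149 148 148 148 148 149 148 146 135
 103  68  44  44  46  47  45  44  43  48  54  58  60]
```

```bash
python3 - <<'E'
from h import *
np.set_printoptions(precision=1,suppress=True)
im=cv2.imread("pics/w1.png");hsv=cv2.cvtColor(im,cv2.COLOR_BGR2HSV)
m=((hsv[...,0]>12)&(hsv[...,0]<32)&(hsv[...,1]>90)).astype(np.uint8);m[:,:235]=0;m[:,265:]=0;m[205:]=0
n,l,st,ce=cv2.connectedComponentsWithStats(m)
for i in range(1,n):
    x,y,w,h,a=st[i]
    if a>3:
        print(st[i],[atz("wrist",[(v)/420,(x+w/2)/560],z) for v,z in((y,58),(y+h,58))])
print(delta([486,-166,130],.088))
E
```

```text
[249 108   2  29  57] [array([ 480.2, -240.3,   58. ]), array([ 477.4, -207.2,   58. ])]
[250 169   3   6  17] [array([ 472.3, -168.9,   58. ]), array([ 471.6, -161.4,   58. ])]
[ 0.  -0.   0.1 -3.1  0. ]
```

```bash
python3 - <<'E'
from h import *
print(delta([490.5,-165,140],.088))
E
```

```text
[ 0.0252 -0.0539  0.1197 -3.1161  0.0255]
```

Emit:
{"api": "drive_tool", "payload": {
  "motion": [
    [0.025,-0.054,0.0,0.025],
    [0.025,-0.054,0.04,0.025],
    [0.025,-0.054,0.08,0.025],
    [0.025,-0.054,0.12,0.025],
    [0.025,-0.054,0.12,0.025],
    [0.025,-0.054,0.12,0.025]
  ],
  "hand": 75
}}

```text
t: 4.13
eef_pos: [489.5, -165.6, 138.6]
tcp_rot: [0.738, -0.675, -0.002, 0.002]
wrist_force: [0.8, -0.7, -0.0]
opening: 63.2
gripper_force: 0.0
```

```bash
python3 look.py 2 first_hole button_tip lever_tip lever_hinge clamp_top; python3 -c "
from h import *
print(delta([490.5,-165,39],.088))"
```

```text
4.1333 [ 489.5 -165.6  138.6] [-0.   0.3 -0.4  0.  -0.9  0.1] 63.15565498341254
first_hole 0.86 [216.1 296.4] [ 474.6 -169.    58. ]
button_tip 0.55 [215.1 303.1] [ 468.9 -170.4   58. ]
lever_tip 0.58 [339.3 282.2] [479.9 -83.8 110. ]
lever_hinge 0.59 [282.6 279.5] [ 484.7 -115.2   79. ]
[-1.3000e-03  1.5000e-03  1.0300e-01  3.1401e+00 -1.5000e-03]
```

View pics/w2.png

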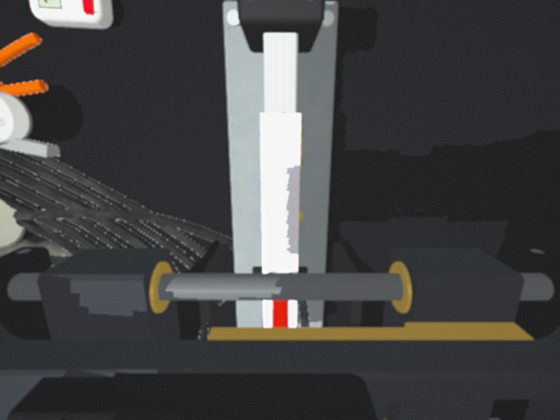

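The closer view shows the button at (300,216) and the index plate along column ~302, rows ~122–165. The fingers straddle the tube. Fine measurement next.

```bash
python3 - <<'E'
from h import *
np.set_printoptions(precision=1,suppress=True)
im=cv2.imread("pics/w2.png");hsv=cv2.cvtColor(im,cv2.COLOR_BGR2HSV)
m=((hsv[...,0]>10)&(hsv[...,0]<34)&(hsv[...,1]>70)).astype(np.uint8);m[:,:290]=0;m[:,312:]=0;m[260:]=0
n,l,st,ce=cv2.connectedComponentsWithStats(m)
P=lambda u,v,z:atz("wrist",[v/420,u/560],z)
for i in range(1,n):
    x,y,w,h,a=st[i]
    if a>3: print(st[i],P(x+w,y,58),P(x+w,y+h,58),P(*ce[i],58))
g=im.astype(int).sum(2)//3
for v in(130,180,205): print(v,g[v,252:312])
for v,a in((130,260.5),(180,261.5)): print(P(a,v,73))
E
```

```text
[302 127   1   9   9] [ 479.6 -244.1   58. ] [ 478.9 -237.1   58. ] [ 480.1 -240.9   58. ]
[300 144   2  25  28] [ 479.  -230.7   58. ] [ 476.8 -210.2   58. ] [ 478.8 -219.9   58. ]
[299 212   4  10  35] [ 471.9 -172.8   58. ] [ 470.9 -163.6   58. ] [ 473.8 -168.8   58. ]
130 [188 188 190 189 189 189 189 208 239 248 247 246 246 246 246 246 246 246
 246 246 245 245 245 246 246 246 246 246 246 246 246 246 245 246 246 246
 246 246 246 246 246 246 246 246 246 245 246 248 245 182 114 108 113 117
 120 118 119 119 120 121]
180 [190 189 191 191 190 191 190 191 215 244 248 247 246 246 246 246 246 246
 246 246 245 245 245 246 246 246 246 246 246 246 246 245 245 245 246 241
 213 181 178 178 178 178 180 178 178 179 174 155 129 117 117 119 119 118
 118 117 115 118 117 117]
205 [192 191 189 191 191 190 190 191 212 243 249 248 247 246 246 246 246 246
 246 246 245 245 245 246 246 246 246 246 245 246 246 246 246 241 215 183
 179 180 180 178 178 179 178 177 179 178 163 137 120 117 116 117 118 117
 118 117 116 115 117 115]
[ 512.8 -238.9   73. ]
[ 509.4 -200.5   73. ]
```

```bash
python3 -c "
from h import *
print(delta([491.3,-167,40],.088))"
```

```text
[ 8.0000e-04  9.0000e-04  1.0200e-01  3.1401e+00 -1.5000e-03]
```

Emit:
{"api": "drive_tool", "payload": {
  "motion": [
    [0,-0.001,0.03,0],
    [0,-0.001,0.06,0],
    [0,-0.001,0.08,0],
    [0,-0.001,0.095,0],
    [0,-0.001,0.1,0],
    [0,-0.001,0.1,0]
  ]
}}

```text
t: 4.93
eef_pos: [491.1, -166.1, 39.4]
tcp_rot: [0.737, -0.676, -0.0, 0.0]
wrist_force: [-0.4, -0.3, -0.2]
opening: 61.2
gripper_force: 0.0
```

Emit:
{"api": "drive_tool", "payload": {
  "motion": [
    [0,0,0,0],
    [0,0,0,0],
    [0,0,0,0],
    [0,0,0,0],
    [0,0,0,0],
    [0,0,0,0]
  ],
  "hand": 170
}}

```text
t: 5.43
eef_pos: [489.3, -166.1, 39.6]
tcp_rot: [0.737, -0.676, -0.001, 0.001]
wrist_force: [-4.2, -0.5, 2.6]
opening: 32.2
gripper_force: 2.2
```

Emit:
{"api": "drive_tool", "payload": {
  "motion": [
    [0,0,0,0],
    [0,0,0,0],
    [0,0,0,0],
    [0,0,0,0],
    [0,0,0,0]
  ],
  "hand": 255
}}

```text
t: 5.85
eef_pos: [489.4, -166.1, 39.5]
tcp_rot: [0.737, -0.676, -0.001, 0.001]
wrist_force: [-5.9, -0.5, 4.6]
opening: 29.9
gripper_force: 30.0
```

Emit:
{"api": "drive_tool", "payload": {
  "motion": [
    [-0.002,0.002,0,0],
    [-0.004,0.002,0,0],
    [-0.006,0.002,0,0],
    [-0.008,0.002,0,0],
    [-0.01,0.002,0,0]
  ]
}}

```text
t: 6.27
eef_pos: [488.7, -157.8, 39.5]
tcp_rot: [0.737, -0.676, 0.001, 0.001]
wrist_force: [-0.3, -7.6, -0.9]
opening: 29.7
gripper_force: 30.0
```

Emit:
{"api": "drive_tool", "payload": {
  "motion": [
    [-0.002,0,0,0],
    [-0.004,0,0,0],
    [-0.006,0,0,0],
    [-0.008,0,0,0],
    [-0.01,0,0,0],
    [-0.01,0,0,0]
  ]
}}

```text
t: 6.77
eef_pos: [487.8, -146.8, 39.5]
tcp_rot: [0.737, -0.676, 0.0, 0.0]
wrist_force: [-0.6, -3.8, 0.3]
opening: 29.7
gripper_force: 30.0
```

```bash
python3 look.py 3 first_hole lever_tip lever_hinge; python3 - <<'E'
from h import *
s=manip.sense();print(s["wrist_force"],s["eef_pos"])
E
```

```text
6.7667 [ 487.8 -146.8   39.5] [ 0.   0.4 -0.5  0.  -0.7  0.1] 29.697643210391885
first_hole 0.76 [267.8 308.7] [ 471.9 -150.9   58. ]
[-0.88385236 -5.13996819 -1.76899333] [ 487.76776404 -146.66624476   39.48562833]
```

View pics/w3.png

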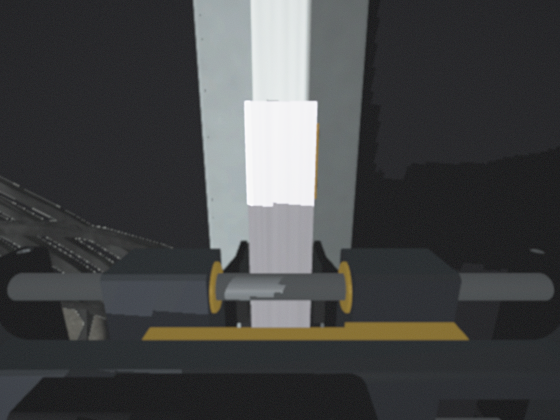

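The picture shows the tube end at row ~101 and the plate along column 317, rows ~122–200. The button isn't visible. I'll check how far the tube end has moved.

```bash
python3 - <<'E'
from h import *
np.set_printoptions(precision=1,suppress=True)
s=manip.sense()
print(atz("wrist",[101/420,281/560],73,s))
s2=dict(s);s2["eef_pos"]=np.array([490.4,-166.7,139.5])
print(atz("wrist",[112.5/420,280/560],73,s2))
for v in(122,200):print(atz("wrist",[v/420,317/560],58,s))
E
```

```text
[ 494.2 -232.7   73. ]
[ 497.5 -253.3   73. ]
[ 476.6 -226.2   58. ]
[ 472.  -188.6   58. ]
```

Emit:
{"api": "drive_tool", "payload": {
  "motion": [
    [-0.002,0,0,0],
    [-0.004,0,0,0],
    [-0.006,0,0,0],
    [-0.008,0,0,0],
    [-0.01,0,0,0],
    [-0.012,0,0,0],
    [-0.014,0,0,0],
    [-0.015,0,0,0]
  ]
}}

```text
t: 7.63
eef_pos: [486.5, -131.8, 39.5]
tcp_rot: [0.737, -0.676, 0.0, 0.0]
wrist_force: [1.2, -8.5, -1.8]
opening: 30.3
gripper_force: 30.0
```

Emit:
{"api": "drive_tool", "payload": {
  "motion": [
    [-0.0005,0,0,0],
    [-0.001,0,0,0],
    [-0.0015,0,0,0],
    [-0.002,0,0,0],
    [-0.0025,0,0,0],
    [-0.003,0,0,0]
  ]
}}

```text
t: 8.13
eef_pos: [486.3, -129.0, 39.5]
tcp_rot: [0.737, -0.676, 0.0, 0.0]
wrist_force: [0.6, -8.1, -2.2]
opening: 29.7
gripper_force: 30.0
```

Emit:
{"api": "drive_tool", "payload": {
  "motion": [
    [-0.0005,0,0,0],
    [-0.001,0,0,0],
    [-0.0015,0,0,0],
    [-0.002,0,0,0],
    [-0.0025,0,0,0],
    [-0.003,0,0,0]
  ]
}}

```text
t: 8.63
eef_pos: [486.0, -125.9, 39.5]
tcp_rot: [0.737, -0.676, 0.0, 0.0]
wrist_force: [0.8, -7.1, -2.2]
opening: 29.3
gripper_force: 30.0
```

Emit:
{"api": "drive_tool", "payload": {
  "motion": [
    [-0.0005,0,0,0],
    [-0.001,0,0,0],
    [-0.0015,0,0,0],
    [-0.002,0,0,0],
    [-0.0025,0,0,0],
    [-0.003,0,0,0]
  ]
}}

```text
t: 9.13
eef_pos: [485.7, -122.7, 39.5]
tcp_rot: [0.737, -0.676, 0.0, 0.0]
wrist_force: [-0.3, -5.6, -0.1]
opening: 29.7
gripper_force: 30.0
```

Emit:
{"api": "drive_tool", "payload": {
  "motion": [
    [-0.0005,0,0,0],
    [-0.001,0,0,0],
    [-0.0015,0,0,0],
    [-0.002,0,0,0],
    [-0.0025,0,0,0],
    [-0.003,0,0,0]
  ]
}}

```text
t: 9.63
eef_pos: [485.5, -119.7, 39.5]
tcp_rot: [0.737, -0.676, 0.0, 0.0]
wrist_force: [2.3, -6.1, -2.8]
opening: 29.7
gripper_force: 30.0
```

Emit:
{"api": "drive_tool", "payload": {
  "motion": [
    [-0.0005,0,0,0],
    [-0.001,0,0,0],
    [-0.0015,0,0,0],
    [-0.002,0,0,0],
    [-0.0025,0,0,0],
    [-0.003,0,0,0]
  ]
}}

```text
t: 10.13
eef_pos: [485.2, -116.8, 39.5]
tcp_rot: [0.737, -0.676, 0.0, 0.0]
wrist_force: [0.2, -4.7, -0.3]
opening: 30.0
gripper_force: 30.0
```

Emit:
{"api": "drive_tool", "payload": {
  "motion": [
    [-0.0005,0,0,0],
    [-0.001,0,0,0],
    [-0.0015,0,0,0],
    [-0.002,0,0,0],
    [-0.0025,0,0,0],
    [-0.003,0,0,0]
  ]
}}

```text
t: 10.63
eef_pos: [485.0, -113.7, 39.5]
tcp_rot: [0.737, -0.676, 0.0, -0.0]
wrist_force: [0.0, -4.9, 0.2]
opening: 29.4
gripper_force: 30.0
```

Emit:
{"api": "drive_tool", "payload": {
  "motion": [
    [-0.0005,0,0,0],
    [-0.001,0,0,0],
    [-0.0015,0,0,0],
    [-0.002,0,0,0],
    [-0.0025,0,0,0]
  ]
}}

```text
t: 11.05
eef_pos: [484.7, -110.7, 39.5]
tcp_rot: [0.737, -0.676, 0.0, -0.0]
wrist_force: [0.2, -2.7, -1.8]
opening: 29.5
gripper_force: 30.0
```

Emit:
{"api": "drive_tool", "payload": {
  "motion": [
    [-0.0005,0,0,0],
    [-0.001,0,0,0],
    [-0.0015,0,0,0],
    [-0.002,0,0,0]
  ]
}}

```text
t: 11.38
eef_pos: [484.5, -108.7, 39.5]
tcp_rot: [0.737, -0.676, 0.0, -0.0]
wrist_force: [2.1, -3.4, -3.2]
opening: 29.4
gripper_force: 30.0
```

Emit:
{"api": "drive_tool", "payload": {
  "motion": [
    [-0.0005,0,0,0],
    [-0.001,0,0,0],
    [-0.0015,0,0,0]
  ]
}}

```text
t: 11.63
eef_pos: [484.4, -107.6, 39.5]
tcp_rot: [0.737, -0.676, 0.0, -0.0]
wrist_force: [1.9, -4.8, -3.5]
opening: 30.1
gripper_force: 30.0
```

Emit:
{"api": "drive_tool", "payload": {
  "motion": [
    [-0.0005,0,0,0],
    [-0.001,0,0,0],
    [-0.001,0,0,0]
  ]
}}

```text
t: 11.88
eef_pos: [484.4, -106.6, 39.5]
tcp_rot: [0.737, -0.676, 0.0, -0.0]
wrist_force: [2.2, -5.0, -4.5]
opening: 29.9
gripper_force: 30.0
```

```bash
python3 look.py 4 button_tip first_hole; python3 - <<'E'
import cv2
im=cv2.imread("pics/w4.png");cv2.imwrite("pics/w4c.png",cv2.resize(im[60:270,220:400],None,fx=2.8,fy=2.8,interpolation=2))
E
```

```text
11.8833 [ 484.4 -106.6   39.5] [ 0.1  0.4 -0.5  0.  -0.7 -0. ] 29.939942340763874
button_tip 0.42 [156.8 320.3] [ 469.6 -170.2   58. ]
first_hole 0.61 [270.2 308. ] [ 468.7 -109.2   58. ]
```

View pics/w4c.png

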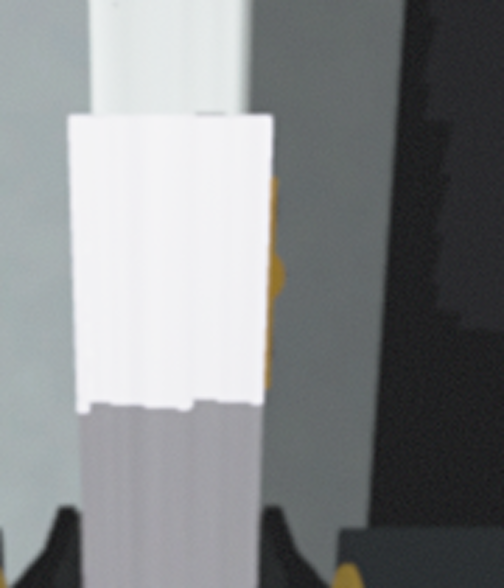

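The button now shows as a bump at crop (282,272), in the middle of the index plate (rows 180–388), about 2.3 mm proud of the plate. It has sprung out. One gentle tug to confirm the block.

Emit:
{"api": "drive_tool", "payload": {
  "motion": [
    [-0.0005,0,0,0],
    [-0.001,0,0,0],
    [-0.001,0,0,0]
  ]
}}

```text
t: 12.28
eef_pos: [484.3, -105.8, 39.5]
tcp_rot: [0.737, -0.676, 0.0, -0.0]
wrist_force: [1.5, -6.4, -4.6]
opening: 29.6
gripper_force: 30.0
```

Emit:
{"api": "drive_tool", "payload": {
  "motion": [
    [-0.0005,0,0,0],
    [-0.001,0,0,0],
    [-0.001,0,0,0]
  ]
}}

```text
t: 12.53
eef_pos: [484.3, -105.4, 39.5]
tcp_rot: [0.737, -0.676, 0.001, 0.0]
wrist_force: [2.6, -9.7, -4.9]
opening: 29.8
gripper_force: 30.0
```

Blocked: the force is rising while motion has stopped. I'll relax, release and lift.

Emit:
{"api": "drive_tool", "payload": {
  "motion": [
    [0.001,0,0,0],
    [0.002,0,0,0],
    [0.002,0,0,0]
  ]
}}

```text
t: 12.78
eef_pos: [484.3, -105.9, 39.5]
tcp_rot: [0.737, -0.676, -0.0, -0.0]
wrist_force: [1.3, 1.5, -2.9]
opening: 29.8
gripper_force: 30.0
```

Emit:
{"api": "drive_tool", "payload": {
  "motion": [
    [0,0,0,0],
    [0,0,0,0],
    [0,0,0,0],
    [0,0,0,0],
    [0,0,0,0],
    [0,0,0,0]
  ],
  "hand": 75
}}

```text
t: 13.28
eef_pos: [484.1, -106.4, 39.7]
tcp_rot: [0.737, -0.676, 0.0, -0.0]
wrist_force: [-0.3, -0.1, 0.3]
opening: 58.9
gripper_force: 0.0
```

Emit:
{"api": "drive_tool", "payload": {
  "motion": [
    [0,0,-0.02,0],
    [0,0,-0.06,0],
    [0,0,-0.1,0],
    [0.02,0,-0.14,0],
    [0.04,0,-0.17,0],
    [0.04,0,-0.17,0],
    [0.04,0,-0.17,0]
  ]
}}

```text
t: 13.87
eef_pos: [488.4, -146.9, 211.6]
tcp_rot: [0.736, -0.677, 0.002, -0.002]
wrist_force: [-0.6, 0.5, -0.5]
opening: 61.2
gripper_force: 0.0
```

```bash
python3 look.py 5; python3 - <<'E'
from h import *
np.set_printoptions(precision=1,suppress=True)
s=manip.sense();print(s["eef_pos"])
im=cv2.imread("pics/w5.png");hsv=cv2.cvtColor(im,cv2.COLOR_BGR2HSV)
m=((hsv[...,0]<8)|(hsv[...,0]>172))&(hsv[...,1]>140);m[:,:200]=0;m[:,330:]=0
n,l,st,ce=cv2.connectedComponentsWithStats(m.astype(np.uint8))
for i in range(1,n):
    if st[i][4]>20:
        x,y,w,h,a=st[i];print(st[i],[atz("wrist",[v/420,(x+w/2)/560],z) for v,z in((y,79),(y+h,110))])
for cam in("top","side"):
    manip.grab_frame(cam)
    for t,z in(("lever_tip",110),("lever_hinge",79),("foot",58)):
        for q in manip.place_of(cam,t)[:1]:print(cam,t,q["p"],atz(cam,q["position"],z))
E
```

```text
13.8667 [ 488.4 -146.9  211.6] [ 0.   0.2 -0.3 -0.  -1.1  0.1] 61.2061024633682
clamp_top 0.83 [  3. 286.] [ 498.6 -323.8   90. ]
foot 0.57 [339.2 280.4] [472.8  37.8  58. ]
first_hole 0.58 [230.8 294.1] [ 469.6 -111.    58. ]
lever_hinge 0.74 [282.9 281.2] [479.7 -54.9  79. ]
lever_tip 0.76 [322.4 283.2] [475.  -26.2 110. ]
[ 487.  -145.9  208.4]
[271 300  21  27 322] [array([474.9, -34.1,  79. ]), array([474. , -21.9, 110. ])]
top lever_hinge 0.38 [781.8 -14.5  79. ]
```

View pics/w5.png

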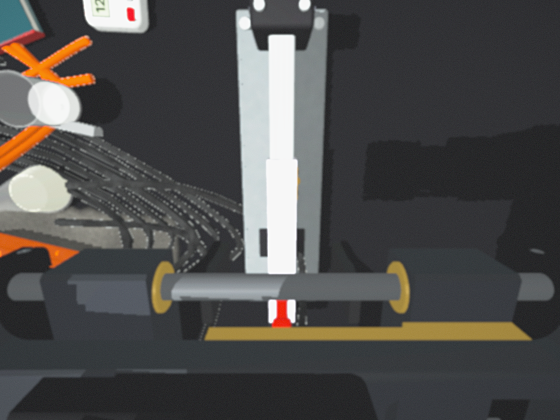

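The tube is drawn out about 59 mm. The red lever is partly hidden at (281,315), and the first hole, hinge and tip estimates agree with each other. Next: closed fingers above the hinge, then the arc.

Emit:
{"api": "drive_tool", "payload": {
  "motion": [
    [-0.03,-0.001,0,0],
    [-0.06,-0.001,0,0],
    [-0.094,-0.001,0,0],
    [-0.094,-0.001,0.03,0],
    [-0.094,-0.001,0.06,0],
    [-0.094,-0.001,0.08,0],
    [-0.094,-0.001,0.0915,0],
    [-0.094,-0.001,0.0915,0],
    [-0.094,-0.001,0.0915,0]
  ],
  "hand": 255
}}

```text
t: 15.37
eef_pos: [480.5, -52.6, 118.0]
tcp_rot: [0.737, -0.676, -0.0, 0.0]
wrist_force: [-0.5, -0.9, 0.3]
opening: 9.4
gripper_force: 0.0
```

```bash
python3 - <<'E'
from h import *
s=manip.sense();print(s["eef_pos"],s["opening"],s["wrist_force"])
manip.grab_frame("wrist")
for t in("clamp_top","lever_tip","first_hole"):
    for q in manip.place_of("wrist",t)[:1]:print(t,q["p"],np.array(q["position"])*[420,560],atz("wrist",q["position"],58,s))
E
```

```text
[480.48513652 -52.63355822 117.95613696] 9.431845640527724 [-0.48138334 -0.85222998  0.25868123]
lever_tip 0.73 [291.816 281.512] [473.54347147   6.65264487  58.        ]
first_hole 0.71 [154.392 300.216] [ 469.75125332 -110.53113517   58.        ]
```

Emit:
{"api": "drive_tool", "payload": {
  "motion": [
    [0,0,0,0],
    [-0.003,0,0.001,0],
    [-0.0055,0,0.0023,0],
    [-0.008,0,0.0038,0],
    [-0.0107,0,0.0054,0],
    [-0.013,0,0.0073,0],
    [-0.0153,0,0.0093,0],
    [-0.018,0,0.012,0],
    [-0.0205,0,0.0154,0]
  ]
}}

```text
t: 16.32
eef_pos: [478.7, -31.9, 102.5]
tcp_rot: [0.737, -0.676, 0.0, -0.0]
wrist_force: [0.0, -0.5, 1.0]
opening: 0.3
gripper_force: 0.4
```

Emit:
{"api": "drive_tool", "payload": {
  "motion": [
    [-0.002,0,0.0025,0],
    [-0.003,0,0.0052,0],
    [-0.0042,0,0.008,0],
    [-0.0052,0,0.0108,0],
    [-0.006,0,0.0128,0],
    [-0.0062,0,0.0147,0],
    [-0.0065,0,0.0165,0],
    [-0.0068,0,0.0185,0],
    [-0.0068,0,0.0185,0]
  ]
}}

```text
t: 17.07
eef_pos: [478.0, -25.4, 83.8]
tcp_rot: [0.737, -0.676, -0.0, 0.0]
wrist_force: [-0.5, -0.2, -0.2]
opening: 0.4
gripper_force: 0.0
```

Emit:
{"api": "drive_tool", "payload": {
  "motion": [
    [0,0,0.0005,0],
    [0,0,0.001,0],
    [0,0,0.0015,0],
    [0,0,0.002,0],
    [0,0,0.002,0]
  ]
}}

```text
t: 17.48
eef_pos: [478.2, -25.4, 82.8]
tcp_rot: [0.737, -0.676, 0.0, -0.0]
wrist_force: [-2.1, 0.6, 7.1]
opening: 0.7
gripper_force: 3.0
```

Contact at 82.8 mm with 7 N, so the lever is flat. I'll lift off and check.

Emit:
{"api": "drive_tool", "payload": {
  "motion": [
    [0,0,-0.02,0],
    [0,0,-0.06,0],
    [0.03,0,-0.1,0],
    [0.06,0,-0.14,0],
    [0.1,0,-0.16,0],
    [0.13,0.03,-0.17,0],
    [0.15,0.05,-0.17,0],
    [0.15,0.06,-0.17,0],
    [0.15,0.06,-0.17,0]
  ]
}}

```text
t: 18.23
eef_pos: [428.9, -181.3, 252.5]
tcp_rot: [0.735, -0.678, -0.0, -0.0]
wrist_force: [-0.9, -0.1, 0.3]
opening: 0.3
gripper_force: 0.0
```

```bash
python3 look.py 6; python3 - <<'E'
import cv2
im=cv2.imread("pics/w6.png");cv2.imwrite("pics/w6c.png",cv2.resize(im[80:280,160:360],None,fx=3,fy=3,interpolation=2))
E
```

```text
18.2333 [ 428.9 -181.3  252.5] [-0.1  0.1 -0.3 -0.  -1.2  0.1] 0.27078462701001277
clamp_top 0.84 [ 53.4 222. ] [ 498.9 -324.1   90. ]
first_hole 0.97 [241.7 244. ] [ 470.4 -110.3   58. ]
```

View pics/w6c.png

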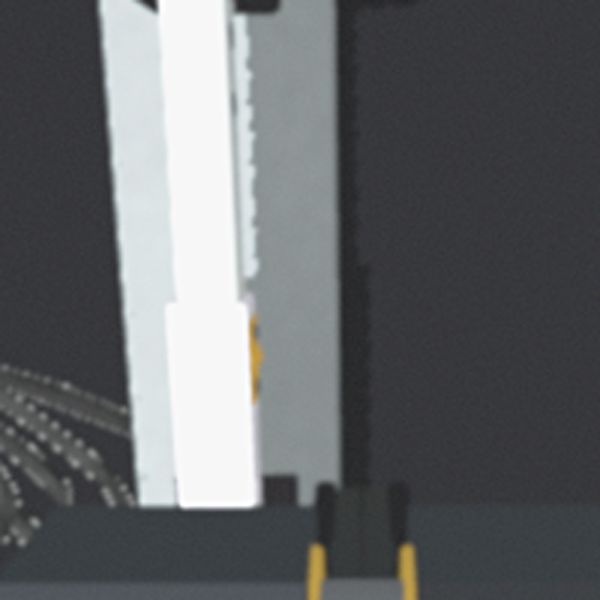

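The button stands proud at crop (257,355), amid the index plate. The lever is hidden behind the gripper, so I'll shift towards the foot to see it.

Emit:
{"api": "drive_tool", "payload": {
  "motion": [
    [-0.04,0,0,0],
    [-0.08,0,0,0],
    [-0.12,0,0,0],
    [-0.16,0,0,0],
    [-0.19,0,0,0],
    [-0.19,0,0,0],
    [-0.19,0,0,0]
  ]
}}

```text
t: 19.17
eef_pos: [415.0, 11.3, 252.1]
tcp_rot: [0.739, -0.674, 0.0, 0.0]
wrist_force: [0.6, 0.0, -0.1]
opening: 0.2
gripper_force: 0.0
```

```bash
python3 look.py 7; python3 - <<'E'
from h import *
im=cv2.imread("pics/w7.png");cv2.imwrite("pics/w7c.png",cv2.resize(im[80:280,160:360],None,fx=3,fy=3,interpolation=2))
s=manip.sense()
for n in("lever_tip","lever_hinge"):
    for q in manip.place_of("wrist",n)[:1]:print(n,atz("wrist",q["position"],83 if n=="lever_tip" else 79,s))
E
```

```text
19.1667 [415.   11.3 252.1] [ 0.4 -0.  -0.4  0.  -1.2 -0.3] 0.19073842653778852
foot 0.87 [205.8 229.2] [477.1  35.5  58. ]
button_tip 0.48 [ 21.2 245.8] [ 468.2 -170.9   58. ]
first_hole 0.93 [ 85.5 241.6] [ 469.2 -106.7   58. ]
lever_hinge 0.9 [132.3 227.4] [479.4 -54.6  79. ]
lever_tip 0.97 [172.7 228.5] [471.2 -14.7 110. ]
lever_tip [475.41201568 -13.6332276   83.        ]
lever_hinge [478.8655488  -57.88633947  79.        ]
```

View pics/w7c.png

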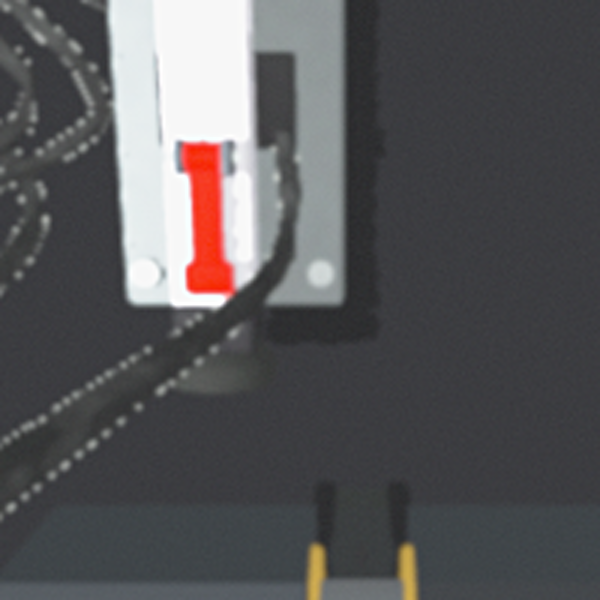

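The lever lies flat along the tube (crop (205,145)–(212,290)), with the tip 44 mm from the hinge at the flat height. The button is out and the arm is clear.

```bash
python3 -c "
from station import manip
print(manip.close_job())"
```

```text
the job is handed in; nothing more can be done
None
```

The job is handed in: the leg is drawn out about 59 mm with the button sprung out in the next hole, the red lever is folded flat, and I saw nothing else on the bench moved; the button took a few newtons at most.

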